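# Load the slide mailer and clip the guard cover on the bench shaker

### The job

Lay the slide mailer flat inside the raised frame on the bench shaker's spring plate and let go of it. Then set the orange-topped clear guard cover over it and press it straight down until both black clip arms have snapped under the plate's rim, gently: the plate's height is not known and its springs give first, so go by feel and keep every push or pull below 25 N. Leave the cover clipped on and released, and do not disturb the tally counter and the timer.

Things in the scene. Friction and masses are not known exactly. Their poses are not given: they have to be found in the camera images.
- slide_mailer: grey plastic slide mailer, a closed flat box 84 (x) x 35 (y) x 21 (z) mm, 60 g. Origin: centre of its underside; x along its length. It lies flat on the desk. Grasp it across its 35 mm width.
- shaker: bench shaker fixed to the desk: dark foot 150 (x) x 104 (y) x 12 mm, white housing, and above it a plate on a height-adjustable column. Origin: centre of the underside, on the desk; x along its length, z up. Plate, column and springs are centred on it and aligned with it. The plate's top face stands 63 to 103 mm above the desk, differently each time: not measured, to be found by touch.
- housing_top (a point): centre of the white housing's top, 42 mm above the desk. The plate above it is 136 (x) x 84 (y) x 5 mm with rounded edges; it can only sink straight down, up to 6 mm on springs, to a hard stop. Light loads barely move it, but it sinks 2 to 4 mm before the clips give. The clips snap under its two long edges (y = +-42 mm). On it is a frame of round bars 5 mm high, inside 93 x 41 mm, outside 105 x 53 mm.
- guard_cover: guard cover, 190 g: clear hood 114 (x) x 62 (y) mm, open below, flat orange top, and a black clip arm outside each long side (y = +-46.5 mm, 96 mm over both). Origin: centre, level with the lower tips of the arms, on which it stands; z up, x along its length; fits either way round. Skirt's lower edge 21 mm, top face 52 mm above the origin. Fully home the origin is 21 mm below the plate's top face.
- cover_handle (a point): centre of the orange bar handle on the cover, 64 mm above the cover's origin. The handle is 56 mm long (x), 14 mm wide (y) and 24 mm high (52 to 76 mm above the origin).
- cover_skirt (a point): centre of the hood's open underside, 21 mm above the cover's origin. Inside, the hood is 108 x 56 mm and 28 mm high: it goes round the frame on the plate (1.5 mm to spare on each side) with the mailer in it. Home, the skirt stands on the plate.
- clip_left (a joint): angle of the 36 mm wide clip arm on the cover's +y side, rad: 0 sprung in (at rest or snapped), about 0.08 when pushed out over the rim; its spring returns it. Its hook has a sloping lead-in (catches +-3 mm) and reaches 3 mm under the rim. Snapping both clips takes about 8 to 14 N of push.
- clip_right (a joint): the same for the clip arm on the cover's -y side.
- interlock (a joint): brass interlock pin, 5 mm thick, in a black block on the cover's +x end; it stands 4 mm below the skirt and is pushed up by the plate, lightly sprung: 0 out, 0.004 m when the skirt stands on the plate.
- the_hand_tally: bystander: round grey hand tally counter, 86 x 54 x 22 mm, loose on the desk; origin under its centre. Leave it alone.
- lab_timer: bystander: white digital timer with three keys, 66 x 62 x 20 mm, loose on the desk; origin under its centre. Leave it alone.
There are look-alikes about, which are no part of the job. Of the things that look like the slide_mailer, the smallest one is meant. There is more than one size of the guard_cover; the job needs the largest.

How it is judged:
By the outcome, as a careful person would: the job done as asked, in the order asked, and still so for the second after the job is handed in, with the robot touching nothing.
It also fails if it takes over 64 s, if anything falls off the work surface, if the arm or the gripper's body presses on something with over 40 N, if the wrist force passes 120 N, or if a joint passes its speed limit or range.

### The arm

A 6-joint arm with a two-finger parallel gripper is mounted at the origin on a cart in front of the work surface, level with it; the furniture and walls round the work are solid. World frame = base frame: x ahead of the robot, y to its left, z up, the work surface at z = 0. Lengths are in m, angles in rad, forces in N, time in s.
With the tool pointing down it reaches from about 0.375 to 0.975 m from the base axis. Payload 3.8 kg.
Tool frame: the origin (TCP) lies on the centre line of the jaws, within the pads' length; the fingertips stand 25 mm ahead of it and the grasp point (between the pads) lies 6 mm ahead of it; z points along the fingers, y is the line along which they close (so a half turn about z gives the same grasp; the last joint's range is limited). The gripper opens to 85 mm and grips with 20 to 120 N. Pads are 22 mm wide; open, the fingers measure 114 mm over their backs; the gripper's body (76 mm by 85 mm) begins 54 mm behind the grasp point. The pads swing forward as they close: fully open they stand 13 mm farther back than shut.
Start: joints at [-1.337, 0.264, 1.604, -0, 1.274, -0.037], TCP at [0.181, -0.65, 0.256] pointing down, gripper open.
Joint ranges: [-2.63, 2.63], [-0.94, 2.18], [0.31, 2.57], [-1.31, 4.45], [0, 2.66], [-2.55, 2.55]. Speed limits (rad/s): [2.57, 2.57, 3.14, 3.14, 3.14, 3.14].

### API

Orientations are given as a rotation vector (axis times angle).
In Python, from workcell import bot gives the robot as it stands. The module is installed in compiled form; this text tells all that it offers.
- The arm moves only by the tool play_rows, never from a script. Its argument "commands" is a list that holds one entry, the list of rows, each a list of 7 numbers: the shift along the tool's x, y, z as a fraction of full scale, then the turn, a rotation vector about the tool's x, y, z as a fraction of full scale, then the closure, from -1 (fully open) to 1 (shut). A call has 1 to 8 rows; each row is the pose to reach, as a shift and turn from the pose commanded when the call began, along the tool's axes at that moment, turning the shorter way round; what a row does not reach only later rows make up. Full scale, the value 1, is 60 cm for a shift and 180 degrees for a turn. A row lasts 1/10 s, in which the tool goes at most 50 mm and 8.59 degrees, less where a joint would pass 70% of its speed; a pose out of reach is approached as far as the arm can. A call with a number of a shift or a turn outside -1 to 1 is refused whole. A call with a gripper value outside its range is refused whole. The fingers move at their own pace and stop on an object; "force" is the grip in N (left out, the last holds). Time passes only in rows, so rows that repeat a pose let the fingers close. It gives the time, the measured TCP pose, the force, the opening and the grip force at its end, in the units of the state.
- bot.read_state(): the state, without advancing time (a new reading comes with each control period).
- bot.read_camera(name): name is "scene" or "side" or "wrist"; returns the picture (400x640x3 uint8, blue, green, red); there is no depth.
- bot.camera_params(name): a dict with "fov_y" (degrees; the focal length in pixels is half the picture's height over the tangent of half this angle, whatever the lens; pixels are square), "cx", "cy" (the principal point, pixels), "rvec" (rotation vector, rad) and "tvec" (3), from world to camera coordinates, as OpenCV has them. Camera axes: x right, y down, z forward; pixel columns grow to the right and rows downward; lengths in m; the calibration is good to about 2 mm. A picture is of the moment at which its call begins: read the wrist's pose just before it. camera_params takes no time and is no camera call; for the wrist camera it gives the pose at the moment of the call.
- bot.finish_job(): hands the job in; it is judged then, once.
The state is a dict: "time": time; "q": joint angles; "joint_vel": joint speeds; "joint_torque": joint torques, N m; "tool_pos": TCP position; "tcp_rot": TCP orientation; "wrist_force": force on the tool from outside, world axes, zero at the start; "torque": the same for the moment, N m; "width": opening from 0.0 (shut) to 1.0 (fully open); "grip_force": force on a finger pad.
Only numpy, scipy, OpenCV 4.12 (cv2) and the standard library are available. Lean on these libraries where they do the work, as an engineer would, in place of code of your own. Each camera call takes 0.05 s, during which the arm holds its last target. There are 200 camera calls.

## Working session

There is one attempt and no reset: what is moved stays moved. The work goes in short steps, Python scripts to look and compute and a tool call to move; the robot and the scene stay as the last step left them, time stands still between calls to the robot, and variables do not carry over. Pictures are saved under pics/ and viewed, at most 10 in all, crops included, and the job is handed in when it is done.

Besides the shell and the picture viewer there is one more tool, called after ">>>" as name(argument=value, ...), one argument or row to a line, values as JSON. play_rows: Moves the arm, as the interface text tells. Its arguments: {"type":"object","properties":{"commands":{"type":"array"},"force":{"type":"number"}},"required":["commands"]}

```bash
mkdir -p pics; cat > h.py <<'E'
import numpy as np, cv2
from scipy.spatial.transform import Rotation as R
from workcell import bot
def K(p,h=400):
    f=h/2/np.tan(np.radians(p["fov_y"])/2); return f
def ray(p,u,v):
    Rm=R.from_rotvec(np.ravel(p["rvec"])).as_matrix(); t=np.ravel(p["tvec"]); f=K(p)
    return -Rm.T@t, Rm.T@np.array([(u-p["cx"])/f,(v-p["cy"])/f,1.])
def onplane(p,u,v,z):
    c,d=ray(p,u,v); return c+d*(z-c[2])/d[2]
def proj(p,X):
    Rm=R.from_rotvec(np.ravel(p["rvec"])).as_matrix(); c=Rm@np.asarray(X)+np.ravel(p["tvec"]); f=K(p)
    return c[:2]/c[2]*f+[p["cx"],p["cy"]]
def rel(pos,rotm=None):
    "fractions from current pose"
    s=bot.read_state(); Rt=R.from_rotvec(s["tcp_rot"])
    a=Rt.inv().apply(np.array(pos)-s["tool_pos"])/0.6
    b=np.zeros(3) if rotm is None else (Rt.inv()*rotm).as_rotvec()/np.pi
    return np.round(a,4),np.round(b,4)
def down(yaw):  # tool z down, tool y axis at world angle yaw
    y=np.array([np.cos(yaw),np.sin(yaw),0]); z=np.array([0,0,-1.]); x=np.cross(y,z)
    return R.from_matrix(np.c_[x,y,z])
E
python3 - <<'E'
from h import *
s=bot.read_state(); print(s)
for n in("scene","side"):
    p=bot.camera_params(n); print(n,p,ray(p,320,200)); im=bot.read_camera(n); cv2.imwrite(f"pics/{n}0.png",im)
E
```

```text
{'time': 0.0, 'q': array([-1.33689676e+00,  2.64736145e-01,  1.60538339e+00, -1.58906977e-05,
        1.27369655e+00, -3.69091289e-02]), 'joint_vel': array([ 0.00124326, -0.00039051,  0.00014474, -0.00110017,  0.00045532,
        0.00052757]), 'joint_torque': array([-2.05339951e-03, -5.15117562e+01, -3.67307925e+01, -3.63707804e-04,
        1.27121567e-02,  7.88904941e-07]), 'tool_pos': array([ 0.18039987, -0.64974221,  0.25496835]), 'tcp_rot': array([-3.11064518e+00, -4.23795405e-01,  3.66930101e-04]), 'wrist_force': array([-0.43130388, -0.16723341, -0.46410237]), 'torque': array([-0.03070476, -0.01098746,  0.0745454 ]), 'grip_force': 0.0, 'width': 1.0004185936246852}
scene {'fov_y': 51.97039693366828, 'cx': 324.5371114791837, 'cy': 202.82876653686327, 'rvec': array([ 2.21938444,  0.49746882, -0.22961585]), 'tvec': array([-0.48589216, -0.10489487,  1.33300175])} (array([ 0.90264537, -0.78251679,  0.77258438]), array([-0.33764734,  0.69602683, -0.63380652]))
side {'fov_y': 45.63580822387354, 'cx': 325.67765076204176, 'cy': 202.23463330842637, 'rvec': array([ 2.15724622, -0.12509311,  0.08171342]), 'tvec': array([-0.54035171,  0.08758884,  1.6633985 ])} (array([ 0.36391061, -1.38885383,  1.00259685]), array([ 0.09515893,  0.82869582, -0.55169989]))
```

View pics/scene0.png

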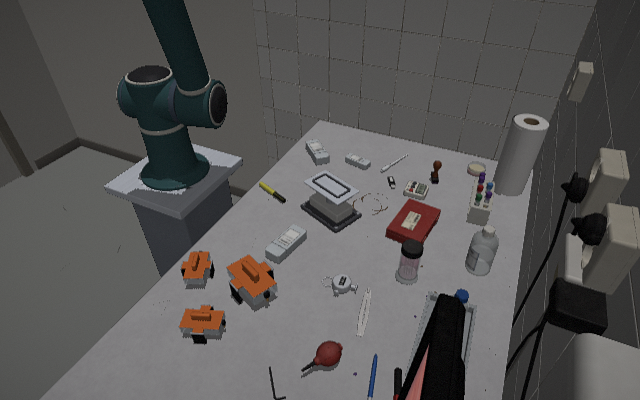

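View pics/side0.png

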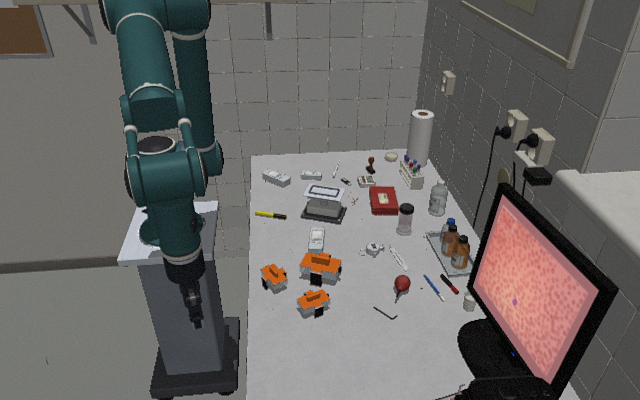

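Mailer candidates, by scene pixel, are (317,151), (357,160) and (286,242); (357,160) looks smallest. Cover candidates are (197,267), (250,278) and (202,322); (250,278) looks largest. The shaker is at (331,200), the tally counter at (341,284) and the timer at (415,189). Next I'll measure them and check in a close crop.

```bash
python3 - <<'E'
from h import *
p=bot.camera_params("scene"); im=cv2.imread("pics/scene0.png"); q=bot.camera_params("side"); im2=cv2.imread("pics/side0.png")
for n,(a,b,c) in {"m1":((317,151),(277,178),.02),"m2":((357,160),(311,175),.02),"m3":((286,242),(317,238),.02),"c1":((197,267),(273,277),.06),"c2":((250,278),(320,264),.06),"c3":((202,322),(313,301),.06),"shak":((331,186),(324,192),.085),"tally":((341,284),(373,250),.02),"timer":((415,189),(366,181),.02)}.items():
    print(n,onplane(p,*a,c).round(3),onplane(q,*b,c).round(3))
hsv=cv2.cvtColor(im,cv2.COLOR_BGR2HSV)
m=cv2.inRange(hsv,(5,150,100),(18,255,255))
for c in cv2.findContours(m,0,2)[0]:
    if cv2.contourArea(c)>80: print("orange",cv2.contourArea(c),cv2.boundingRect(c))
A=cv2.resize(im[130:270,230:430],None,fx=4,fy=4,interpolation=cv2.INTER_CUBIC)
cv2.imwrite("pics/crop1.png",A)
E
```

```text
m1 [0.379 0.275 0.02 ] [0.379 0.265 0.02 ]
m2 [0.522 0.283 0.02 ] [0.518 0.274 0.02 ]
m3 [ 0.497 -0.147  0.02 ] [ 0.498 -0.141  0.02 ]
c1 [ 0.374 -0.338  0.06 ] [ 0.347 -0.359  0.06 ]
c2 [ 0.501 -0.314  0.06 ] [ 0.488 -0.317  0.06 ]
c3 [ 0.476 -0.451  0.06 ] [ 0.452 -0.466  0.06 ]
shak [0.537 0.04  0.085] [0.542 0.04  0.085]
tally [ 0.679 -0.212  0.02 ] [ 0.671 -0.223  0.02 ]
timer [0.736 0.213 0.02 ] [0.731 0.204 0.02 ]
orange 738.5 (179, 306, 45, 27)
orange 1110.0 (227, 255, 49, 42)
orange 502.0 (182, 252, 29, 27)
```

View pics/crop1.png

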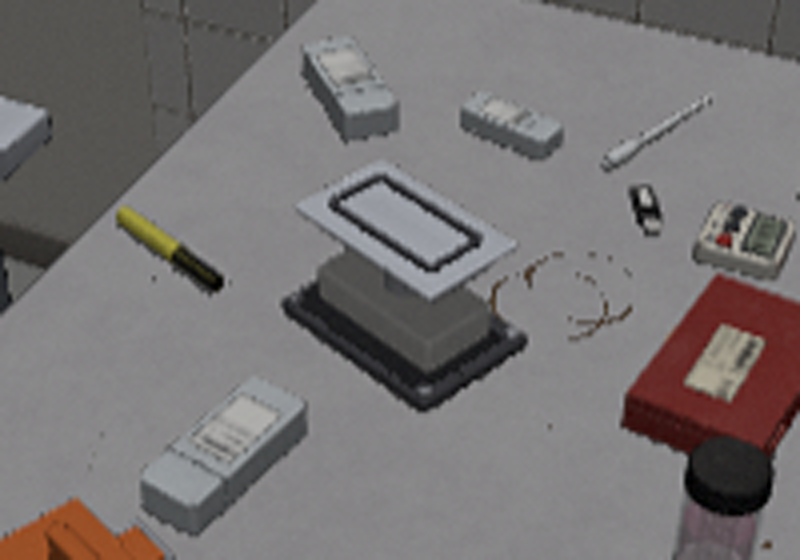

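The smallest mailer is m2, at scene pixel (357,160). The largest cover is c2, at (250,278). I'll look at the cover with the wrist camera first.

```bash
python3 - <<'E'
from h import *
s=bot.read_state();p=bot.camera_params("wrist");Rt=R.from_rotvec(s["tcp_rot"])
c,d=ray(p,p["cx"],p["cy"]); print(p["fov_y"],p["cx"],p["cy"],Rt.inv().apply(c-s["tool_pos"]),Rt.inv().apply(d),Rt.as_matrix().round(3))
print(Rt.inv().apply(ray(p,p["cx"]+100,p["cy"])[1]-d))
print(rel((0.48,-0.34,0.30)))
E
```

```text
70.76004861241056 321.0636584389548 201.01216280578015 [ 0.07062618 -0.00193779 -0.11752367] [-2.77407431e-01  6.91432686e-04  9.60752122e-01] [[ 0.964  0.267 -0.   ]
 [ 0.267 -0.964  0.002]
 [ 0.    -0.002 -1.   ]]
[ 4.94247312e-04  3.55068848e-01 -1.12826532e-04]
(array([ 0.6192, -0.3641, -0.0741]), array([0., 0., 0.]))
```

>>> play_rows(
  commands=[
    [[0.062,-0.036,-0.0074,0,0,0,-1],[0.6192,-0.3641,-0.0741,0,0,0,-1],[0.6192,-0.3641,-0.0741,0,0,0,-1],[0.6192,-0.3641,-0.0741,0,0,0,-1],[0.6192,-0.3641,-0.0741,0,0,0,-1],[0.6192,-0.3641,-0.0741,0,0,0,-1],[0.6192,-0.3641,-0.0741,0,0,0,-1],[0.6192,-0.3641,-0.0741,0,0,0,-1]],
  ],
)

```text
time: 0.9
tool_pos: [0.4533, -0.3673, 0.2964]
tcp_rot: [-3.113, -0.424, 0.001]
wrist_force: [1.1, -0.1, 1.0]
width: 0.995
grip_force: 0.0
```

```bash
python3 - <<'E'
from h import *
print(rel((0.48,-0.34,0.30)),bot.read_state()["tool_pos"])
E
```

```text
(array([ 0.055, -0.032, -0.006]), array([0., 0., 0.])) [ 0.45330595 -0.36730917  0.29642478]
```

>>> play_rows(
  commands=[
    [[0.055,-0.032,-0.006,0,0,0,-1],[0.055,-0.032,-0.006,0,0,0,-1],[0.055,-0.032,-0.006,0,0,0,-1]],
  ],
)

```text
time: 1.2
tool_pos: [0.4794, -0.3411, 0.2998]
tcp_rot: [-3.112, -0.428, 0.002]
wrist_force: [-0.6, 0.8, 0.1]
width: 0.997
grip_force: 0.0
```

```bash
python3 - <<'E'
from h import *
s=bot.read_state();p=bot.camera_params("wrist");im=bot.read_camera("wrist");print(s["tool_pos"],s["joint_vel"].round(3))
np.savez("w1.npz",**{k:np.array(v) for k,v in p.items()})
cv2.imwrite("pics/w1.png",im)
E
```

```text
[ 0.47937521 -0.34105483  0.29979951] [-0.039  0.001  0.006 -0.007 -0.002 -0.001]
```

View pics/w1.png

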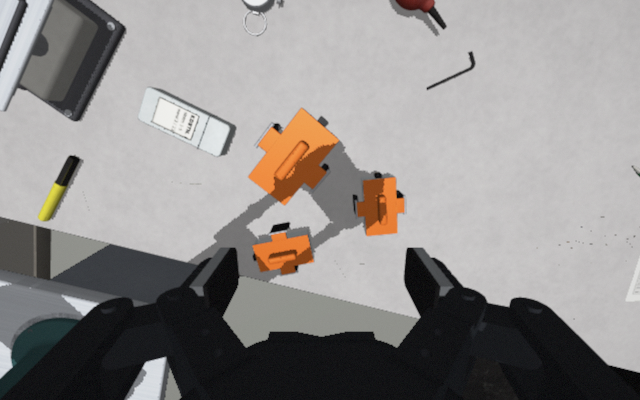

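The wrist view shows the largest cover at about (292,157), its handle at (292,160) and its clip arms at (266,135) and (320,173). The two smaller covers are at (382,206) and (283,255).

```bash
cat >> h.py <<'E'
def load(f):
    d=np.load(f); return {k:d[k] for k in d.files}
def blob(im,p,mask,near,z,S=2000,op=0):
    "pixel mask component nearest to `near`, cast onto plane z; returns minAreaRect (m), polygon(m)"
    m=mask
    cs=[c for c in cv2.findContours(m,0,1)[0] if cv2.contourArea(c)>60]
    c=min(cs,key=lambda c:np.hypot(*(c.reshape(-1,2).mean(0)-near)))
    P=np.array([onplane(p,u,v,z)[:2] for u,v in c.reshape(-1,2)])
    if op:
        o=P.min(0)-.05; I=np.zeros((800,800),np.uint8); cv2.fillPoly(I,[np.round((P-o)*S).astype(np.int32)],255)
        I=cv2.morphologyEx(I,cv2.MORPH_OPEN,cv2.getStructuringElement(cv2.MORPH_ELLIPSE,(op,op)))
        c=max(cv2.findContours(I,0,1)[0],key=cv2.contourArea); P=c.reshape(-1,2)/S+o
    (cx,cy),(w,h),a=cv2.minAreaRect(P.astype(np.float32)*1000)
    if w<h: w,h,a=h,w,a+90
    return np.array([cx,cy])/1000,(w,h),a,P
E
python3 - <<'E'
from h import *
p=load("w1.npz");im=cv2.imread("pics/w1.png");hsv=cv2.cvtColor(im,cv2.COLOR_BGR2HSV)
m=cv2.inRange(hsv,(5,150,80),(18,255,255))
for near in((292,157),(382,206),(283,255)):
  for op in(0,90):
    try: print(near,op,blob(im,p,m,near,.052,op=op)[:3])
    except Exception as e: print(e)
# handle: compare brightness
c=blob(im,p,m,(292,157),.052)[3]
poly=cv2.approxPolyDP((c*1000).astype(np.float32).reshape(-1,1,2),4,True).reshape(-1,2);print(poly)
x=hsv[100:210,240:345]; print([int(v) for v in hsv[160,270:320,2]])
E
```

```text
(292, 157) 0 (array([ 0.49054425, -0.29764856]), (113.30194854736328, 89.9290542602539), 155.77500915527344)
(292, 157) 90 (array([ 0.49037805, -0.29762555]), (112.90663146972656, 70.68984985351562), 166.17134857177734)
(382, 206) 0 (array([ 0.45867224, -0.42834122]), (78.78496551513672, 62.54762268066406), 21.918996810913086)
(382, 206) 90 (array([ 0.4593541 , -0.42817612]), (53.0, 48.0), 180.0)
(283, 255) 0 (array([ 0.3553374 , -0.31735516]), (79.92385864257812, 62.60725402832031), 116.27531242370605)
(283, 255) 90 (array([ 0.35583798, -0.3176835 ]), (51.99999237060547, 47.99999237060547), 90.0)
[[ 552.45245 -294.19495]
 [ 516.1968  -276.261  ]
 [ 521.8012  -264.606  ]
 [ 497.72537 -251.88159]
 [ 489.38376 -264.19052]
 [ 453.67557 -247.99289]
 [ 427.42184 -301.6904 ]
 [ 465.50055 -319.6638 ]
 [ 460.14728 -330.70923]
 [ 483.33194 -343.46274]
 [ 493.50955 -331.09244]
 [ 528.6056  -347.6979 ]]
[240, 240, 239, 240, 240, 239, 240, 240, 240, 240, 239, 239, 239, 230, 199, 192, 220, 226, 232, 240, 239, 239, 238, 235, 231, 224, 206, 178, 142, 158, 202, 183, 138, 138, 136, 136, 136, 136, 135, 138, 137, 137, 136, 135, 136, 137, 137, 138, 138, 136]
```

```bash
python3 - <<'E'
from h import *
print(rel((0.45,0.14,0.30)))
E
```

```text
(array([ 1.694e-01, -7.864e-01, -5.000e-04]), array([0., 0., 0.]))
```

>>> play_rows(
  commands=[
    [[0.1694,-0.7864,0,0,0,0,-1],[0.1694,-0.7864,0,0,0,0,-1],[0.1694,-0.7864,0,0,0,0,-1],[0.1694,-0.7864,0,0,0,0,-1],[0.1694,-0.7864,0,0,0,0,-1],[0.1694,-0.7864,0,0,0,0,-1],[0.1694,-0.7864,0,0,0,0,-1],[0.1694,-0.7864,0,0,0,0,-1]],
  ],
)

```text
time: 2.05
tool_pos: [0.455, 0.0575, 0.3001]
tcp_rot: [3.113, 0.419, 0.0]
wrist_force: [0.9, -0.8, -0.2]
width: 1.004
grip_force: 0.0
```

```bash
python3 - <<'E'
from h import *
print(rel((0.45,0.14,0.30)))
E
```

```text
(array([ 0.0283, -0.1348,  0.    ]), array([0., 0., 0.]))
```

>>> play_rows(
  commands=[
    [[0.0283,-0.1348,0,0,0,0,-1],[0.0283,-0.1348,0,0,0,0,-1],[0.0283,-0.1348,0,0,0,0,-1],[0.0283,-0.1348,0,0,0,0,-1]],
  ],
)

```text
time: 2.45
tool_pos: [0.4503, 0.139, 0.2998]
tcp_rot: [3.112, 0.424, -0.001]
wrist_force: [-0.1, -0.3, -0.3]
width: 1.003
grip_force: 0.0
```

```bash
python3 - <<'E'
from h import *
s=bot.read_state();p=bot.camera_params("wrist");im=bot.read_camera("wrist");print(s["tool_pos"],s["joint_vel"].round(3))
np.savez("w2.npz",**{k:np.array(v) for k,v in p.items()})
cv2.imwrite("pics/w2.png",im)
E
```

```text
[0.45033044 0.13902296 0.2998015 ] [-0.031 -0.005  0.002 -0.004  0.001  0.   ]
```

View pics/w2.png

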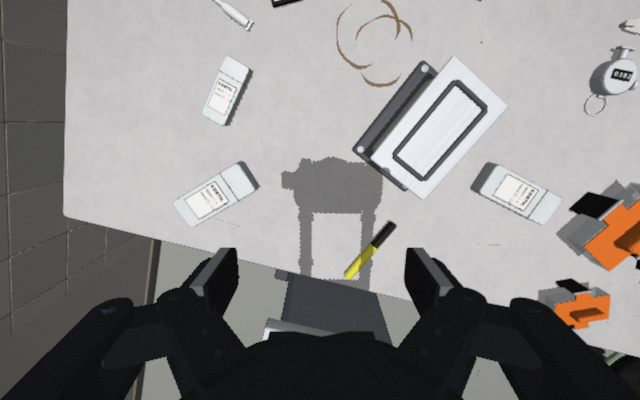

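The wrist view shows the small mailer at (227,91), the large ones at (217,193) and (517,193), the plate at (437,127) with its frame at (440,130), and the foot's corner at (360,150).

```bash
python3 - <<'E'
from h import *
p=load("w2.npz");im=cv2.imread("pics/w2.png");hsv=cv2.cvtColor(im,cv2.COLOR_BGR2HSV)
# frame
g=hsv[...,2]; m=cv2.inRange(g,0,110); roi=np.zeros_like(m); cv2.fillPoly(roi,[np.array([[457,62],[502,104],[427,193],[380,157]])],255)
m&=roi
for z in(.07,.08,.09,.1,.108):
    r=blob(im,p,m,(440,130),z); print("frame",z,r[0].round(4),np.round(r[1],1),round(r[2],2))
# plate bright
mp=cv2.inRange(hsv,(0,0,195),(180,60,255)); mp=cv2.morphologyEx(mp,cv2.MORPH_OPEN,np.ones((3,3))); 
roi[:]=0; cv2.fillPoly(roi,[np.array([[455,45],[520,100],[425,212],[362,165]])],255); mp=(mp&roi)|m
mp=cv2.morphologyEx(mp,cv2.MORPH_CLOSE,np.ones((5,5)))
for z in(.063,.073,.083,.093,.103):
    r=blob(im,p,mp,(437,127),z); print("plate",z,r[0].round(4),np.round(r[1],1),round(r[2],2))
print("px",hsv[91,200:255].tolist()); print(hsv[130,350:400,2].tolist())
E
```

```text
frame 0.07 [0.5413 0.02  ] [113.2  56.5] 158.15
frame 0.08 [0.5407 0.024 ] [109.9  54.9] 158.15
frame 0.09 [0.54  0.028] [106.6  53.3] 158.15
frame 0.1 [0.5393 0.0321] [103.4  51.7] 158.15
frame 0.108 [0.5388 0.0353] [100.8  50.3] 158.15
plate 0.063 [0.5395 0.0154] [172.  104.6] 160.5
plate 0.073 [0.5388 0.0195] [167.1 101.7] 160.5
plate 0.083 [0.5382 0.0235] [162.2  98.7] 160.5
plate 0.093 [0.5376 0.0276] [157.4  95.8] 160.5
plate 0.103 [0.537  0.0317] [152.5  92.8] 160.5
px [[15, 3, 201], [15, 3, 202], [0, 3, 202], [0, 3, 203], [0, 3, 203], [0, 1, 202], [0, 3, 203], [160, 4, 201], [0, 4, 202], [0, 4, 200], [90, 4, 205], [99, 8, 226], [96, 6, 226], [70, 4, 214], [20, 3, 227], [10, 3, 241], [0, 1, 242], [0, 1, 243], [0, 1, 242], [15, 2, 238], [20, 3, 229], [23, 5, 219], [30, 6, 212], [20, 7, 217], [20, 3, 233], [0, 1, 242], [0, 1, 243], [30, 1, 242], [0, 1, 243], [15, 2, 238], [30, 2, 222], [18, 6, 215], [15, 2, 235], [0, 1, 240], [10, 4, 202], [80, 5, 157], [94, 8, 217], [96, 5, 232], [94, 9, 219], [102, 8, 152], [98, 12, 85], [100, 9, 83], [105, 12, 83], [100, 8, 91], [150, 2, 121], [0, 1, 173], [10, 4, 203], [0, 3, 203], [0, 1, 202], [0, 3, 204], [0, 1, 204], [0, 3, 204], [0, 2, 205], [15, 3, 203], [0, 1, 203]]
[203, 204, 201, 202, 203, 204, 204, 202, 202, 202, 202, 202, 200, 201, 201, 182, 121, 65, 78, 88, 98, 101, 104, 104, 104, 102, 106, 104, 104, 103, 83, 53, 55, 53, 53, 59, 76, 88, 90, 94, 100, 119, 169, 216, 235, 240, 240, 240, 240, 240]
```

```bash
python3 - <<'E'
from h import *
p=load("w2.npz");im=cv2.imread("pics/w2.png");g=cv2.cvtColor(im,cv2.COLOR_BGR2GRAY)
def framec(im,poly,th,near):
    g=cv2.cvtColor(im,cv2.COLOR_BGR2GRAY); m=cv2.inRange(g,0,th); roi=np.zeros_like(m); cv2.fillPoly(roi,[np.array(poly)],255); m&=roi
    c=max(cv2.findContours(m,0,1)[0],key=cv2.contourArea); 
    h=cv2.convexHull(c).reshape(-1,2).astype(np.float32)
    M=cv2.moments(h); return np.array([M["m10"]/M["m00"],M["m01"]/M["m00"]]),cv2.boundingRect(c)
W=framec(im,[[457,62],[502,104],[427,193],[380,157]],110,0)
s=cv2.imread("pics/scene0.png"); S=framec(s,[[307,182],[326,172],[356,190],[338,201]],110,0)
d=cv2.imread("pics/side0.png"); D=framec(d,[[310,188],[342,188],[341,197],[305,197]],130,0)
print(W,S,D)
L=[(p,W[0]),(bot.camera_params("scene"),S[0]),(bot.camera_params("side"),D[0])]
def tri(L):
    A=np.zeros((3,3));b=np.zeros(3)
    for q,u in L:
        c,r=ray(q,*u); r/=np.linalg.norm(r); P=np.eye(3)-np.outer(r,r); A+=P;b+=P@c
    X=np.linalg.solve(A,b); return X.round(4),[np.round(proj(q,X)-u,1) for q,u in L]
print(tri(L));print(tri(L[:2]));print(tri([L[0],L[2]]))
# mailer
m=cv2.inRange(g,207,255); roi=np.zeros_like(m); roi[50:130,190:260]=255; m&=roi; m=cv2.morphologyEx(m,cv2.MORPH_CLOSE,np.ones((5,5)))
r=blob(im,p,m,(227,91),.021); print(r[0],r[1],r[2])
poly=cv2.approxPolyDP((r[3]*1000).astype(np.float32).reshape(-1,1,2),6,True).reshape(-1,2);print(poly)
E
```

```text
(array([439.66486148, 130.31373416]), (393, 80, 94, 101)) (array([330.96241658, 185.11134528]), (312, 173, 39, 25)) (array([324.66984885, 191.66825776]), (308, 188, 32, 10))
(array([0.5424, 0.0294, 0.095 ]), [array([ 0.1, -0.1]), array([0.1, 0.7]), array([-0.3, -0.5])])
(array([0.542 , 0.0301, 0.0967]), [array([0. , 0.1]), array([0.1, 0. ])])
(array([0.5428, 0.0287, 0.0933]), [array([ 0.2, -0.4]), array([-0.1,  0. ])])
[0.51829791 0.29199298] (82.2392578125, 32.495121002197266) 166.0226058959961
[[560.5684  295.7575 ]
 [485.56848 316.02847]
 [475.41397 289.90176]
 [550.17365 267.7363 ]]
```

```bash
python3 - <<'E'
from h import *
print(bot.read_state()["q"].round(2),rel((0.518,0.292,0.14),down(np.radians(-105.2))))
E
```

```text
[ 0.25 -0.15  1.96 -0.    1.33  1.55] (array([ 0.1769, -0.2169,  0.2661]), array([0.0004, 0.0002, 0.1703]))
```

>>> play_rows(
  commands=[
    [[0.177,-0.217,0.266,0,0,0.17,-1],[0.177,-0.217,0.266,0,0,0.17,-1],[0.177,-0.217,0.266,0,0,0.17,-1],[0.177,-0.217,0.266,0,0,0.17,-1],[0.177,-0.217,0.266,0,0,0.17,-1],[0.177,-0.217,0.266,0,0,0.17,-1],[0.177,-0.217,0.266,0,0,0.17,-1],[0.177,-0.217,0.266,0,0,0.17,-1]],
  ],
)

```text
time: 3.3
tool_pos: [0.5189, 0.2922, 0.1419]
tcp_rot: [-3.114, 0.415, -0.002]
wrist_force: [0.3, -1.2, 0.6]
width: 0.999
grip_force: 0.0
```

```bash
python3 - <<'E'
from h import *
s=bot.read_state();p=bot.camera_params("wrist");im=bot.read_camera("wrist");print(s["tool_pos"],s["joint_vel"].round(3),s["q"].round(2))
np.savez("w3.npz",**{k:np.array(v) for k,v in p.items()})
cv2.imwrite("pics/w3.png",im)
g=cv2.cvtColor(im,cv2.COLOR_BGR2GRAY);u=proj(p,(.518,.292,.021)).astype(int);print(u)
print(g[u[1]].tolist()[200:440:3]); print(g[:,u[0]].tolist()[::4])
E
```

```text
[0.51890296 0.29218887 0.14193733] [ 0.004 -0.02  -0.002  0.002 -0.002  0.001] [ 0.47  0.21  1.89 -0.    1.04  2.31]
[323 202]
[191, 190, 190, 191, 192, 192, 191, 193, 193, 191, 190, 191, 190, 191, 193, 192, 188, 189, 192, 113, 113, 113, 114, 111, 112, 109, 113, 113, 112, 113, 113, 112, 112, 112, 112, 120, 118, 142, 131, 136, 137, 140, 130, 142, 130, 141, 115, 124, 112, 109, 109, 108, 109, 110, 110, 110, 114, 113, 115, 113, 113, 110, 114, 112, 112, 110, 112, 113, 113, 113, 114, 111, 111, 112, 111, 112, 112, 132, 191, 192]
[184, 185, 183, 182, 183, 185, 185, 46, 50, 235, 133, 34, 18, 188, 187, 189, 189, 190, 189, 189, 188, 189, 191, 192, 190, 189, 189, 189, 188, 189, 190, 191, 193, 192, 188, 190, 194, 193, 161, 212, 235, 233, 220, 126, 124, 103, 124, 125, 137, 110, 143, 112, 140, 133, 142, 144, 142, 144, 110, 125, 126, 126, 114, 113, 113, 114, 112, 193, 194, 195, 192, 192, 190, 190, 191, 188, 189, 190, 191, 192, 194, 194, 192, 193, 97, 19, 18, 14, 16, 18, 17, 19, 20, 18, 16, 18, 20, 14, 14, 17]
```

View pics/w3.png

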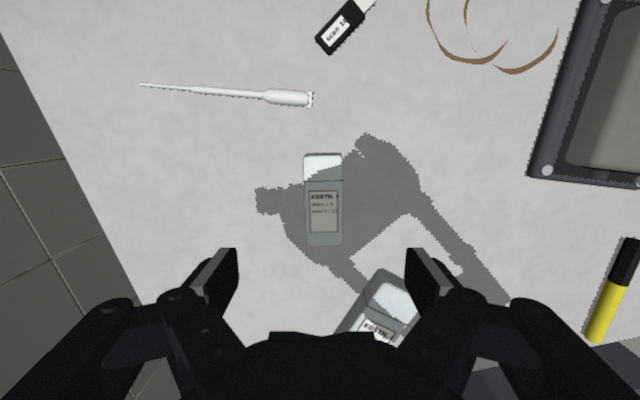

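The mailer is centred at about (323,200), aligned with the tool. The larger look-alike has a corner near (382,268), so I'll check finger clearance.

```bash
python3 - <<'E'
from h import *
p=load("w3.npz");s=bot.read_state();Rt=R.from_rotvec(s["tcp_rot"])
for n,u in {"c":(323.3,199.5),"L":(303.5,200),"R":(342.8,200),"T":(323,153.5),"B":(323,245.5),"m1a":(382,268),"m1b":(420,290),"m1c":(336,335)}.items():
    X=onplane(p,*u,.021); print(n,X.round(4),Rt.inv().apply(X-s["tool_pos"])[:2].round(4))
c=onplane(p,323.3,199.5,.021)
print(rel((c[0],c[1],.032),down(np.radians(-105.2))),s["width"])
E
```

```text
c [0.5211 0.2913 0.021 ] [0.0021 0.0007]
L [0.5252 0.3082 0.021 ] [ 0.0016 -0.0167]
R [0.5162 0.2748 0.021 ] [0.0016 0.0179]
T [0.5599 0.2811 0.021 ] [0.0422 0.0003]
B [0.4785 0.303  0.021 ] [-0.042   0.0006]
m1a [0.4416 0.2551 0.021 ] [-0.0651  0.0565]
m1b [0.4086 0.2244 0.021 ] [-0.0889  0.0948]
m1c [0.3789 0.316  0.021 ] [-0.1416  0.0142]
(array([0.0035, 0.0012, 0.184 ]), array([-0.0004, -0.0006,  0.    ])) 0.9998598427131934
```

>>> play_rows(
  commands=[
    [[0.0035,0.0012,0.08,0,0,0,-1],[0.0035,0.0012,0.15,0,0,0,-1],[0.0035,0.0012,0.184,0,0,0,-1],[0.0035,0.0012,0.184,0,0,0,-1],[0.0035,0.0012,0.184,0,0,0,1],[0.0035,0.0012,0.184,0,0,0,1],[0.0035,0.0012,0.184,0,0,0,1],[0.0035,0.0012,0.184,0,0,0,1]],
  ],
  force=30,
)

```text
time: 4.15
tool_pos: [0.5213, 0.2933, 0.0325]
tcp_rot: [-3.112, 0.412, -0.005]
wrist_force: [-0.4, -0.5, 5.4]
width: 0.391
grip_force: 31.4
```

```bash
python3 - <<'E'
from h import *
s=bot.read_state()
print(rel((0.4494,0.0667,0.22),down(np.radians(-111.85))))
E
```

```text
(array([-0.0165,  0.395 , -0.3136]), array([-0.0009, -0.0009,  0.0376]))
```

>>> play_rows(
  commands=[
    [[0,0,-0.05,0,0,0,1],[0,0,-0.13,0,0,0,1],[0,0.02,-0.2,0,0,0.01,1],[-0.0165,0.395,-0.3136,0,0,0.0376,1],[-0.0165,0.395,-0.3136,0,0,0.0376,1],[-0.0165,0.395,-0.3136,0,0,0.0376,1],[-0.0165,0.395,-0.3136,0,0,0.0376,1],[-0.0165,0.395,-0.3136,0,0,0.0376,1]],
  ],
)

```text
time: 4.95
tool_pos: [0.4476, 0.0643, 0.2199]
tcp_rot: [3.084, -0.596, 0.003]
wrist_force: [0.6, 0.0, -0.4]
width: 0.39
grip_force: 30.6
```

```bash
python3 - <<'E'
from h import *
s=bot.read_state()
print(rel((0.4494,0.0667,0.22),down(np.radians(-111.85))))
E
```

```text
(array([ 0.0013, -0.0048, -0.0001]), array([-0.0001, -0.0006, -0.0001]))
```

>>> play_rows(
  commands=[
    [[0,0,0,0,0,0,1],[0,0,0,0,0,0,1]],
  ],
)

```text
time: 5.15
tool_pos: [0.4488, 0.066, 0.2193]
tcp_rot: [-3.083, 0.598, -0.003]
wrist_force: [0.8, -0.4, -1.0]
width: 0.391
grip_force: 30.6
```

```bash
python3 - <<'E'
from h import *
s=bot.read_state();p=bot.camera_params("wrist");im=bot.read_camera("wrist");print(s["tool_pos"],s["joint_vel"].round(3),s["wrist_force"])
np.savez("w4.npz",**{k:np.array(v) for k,v in p.items()})
cv2.imwrite("pics/w4.png",im)
E
```

```text
[0.44880756 0.06602897 0.21928842] [ 0.031  0.031 -0.003  0.004 -0.003  0.001] [ 0.77527264 -0.43270184 -1.02308336]
```

View pics/w4.png

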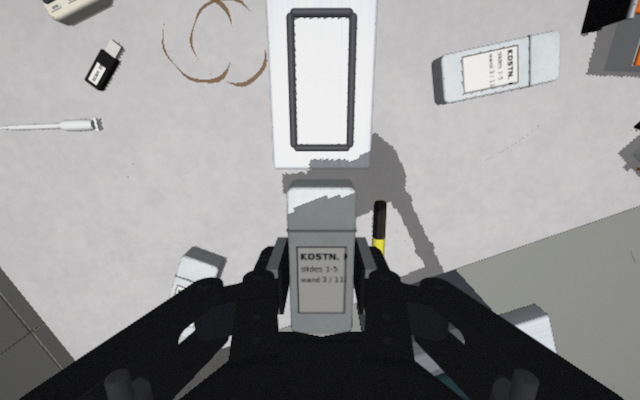

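The frame spans about (289,10) to (355,150), the plate's near edge is at row 167, and the held mailer's front edge is near row 182 with its centre at column 322.

```bash
python3 - <<'E'
from h import *
p=load("w4.npz");im=cv2.imread("pics/w4.png");g=cv2.cvtColor(im,cv2.COLOR_BGR2GRAY)
s=bot.read_state();Rt=R.from_rotvec(s["tcp_rot"])
m=cv2.inRange(g,0,140); roi=np.zeros_like(m); roi[3:156,280:362]=255; m&=roi
for z in(.085,.09,.095,.1,.105):
    r=blob(im,p,m,(321,80),z); print("frame",z,r[0].round(4),np.round(r[1],1),round(r[2],2))
mh=cv2.findContours(m,0,1)[0]; mh=max(mh,key=cv2.contourArea); print(cv2.boundingRect(mh))
zm=.2193-.0115
for u in((289,182),(355,182),(322,180),(322,182)):print(Rt.inv().apply(onplane(p,*u,zm)-s["tool_pos"]).round(4))
print(g[170:200:1,315].tolist(), g[120,262:295].tolist(),g[120,350:385].tolist())
E
```

```text
frame 0.085 [0.5408 0.0306] [109.3  55.3] 158.23
frame 0.09 [0.5402 0.0308] [107.2  54.2] 158.23
frame 0.095 [0.5397 0.031 ] [105.   53.1] 158.23
frame 0.1 [0.5392 0.0312] [102.8  52. ] 158.23
frame 0.105 [0.5386 0.0315] [100.7  50.9] 158.23
(286, 8, 71, 143)
[ 0.0417 -0.0159  0.011 ]
[0.0417 0.015  0.0109]
[ 0.0427 -0.0005  0.011 ]
[ 0.0417 -0.0005  0.011 ]
[114, 116, 114, 114, 115, 116, 116, 116, 112, 102, 93, 94, 94, 95, 93, 96, 102, 150, 196, 220, 230, 232, 231, 231, 230, 231, 230, 232, 222, 173] [196, 195, 197, 196, 197, 199, 198, 198, 191, 186, 205, 230, 240, 240, 240, 240, 240, 240, 239, 240, 240, 240, 241, 240, 240, 240, 235, 182, 73, 84, 93, 92, 72] [99, 95, 78, 83, 188, 240, 240, 240, 240, 240, 240, 240, 241, 240, 240, 239, 239, 239, 239, 235, 222, 192, 183, 196, 192, 193, 193, 192, 194, 193, 193, 193, 194, 194, 195]
```

```bash
python3 - <<'E'
from h import *
print(rel((0.5411,0.0304,0.15),down(np.radians(-111.8))))
E
```

```text
(array([ 0.1653, -0.0012,  0.1147]), array([-0.0003, -0.0002, -0.0005]))
```

>>> play_rows(
  commands=[
    [[0.08,-0.0012,0,0,0,0,1],[0.1653,-0.0012,0,0,0,0,1],[0.1653,-0.0012,0.03,0,0,0,1],[0.1653,-0.0012,0.08,0,0,0,1],[0.1653,-0.0012,0.1147,0,0,0,1],[0.1653,-0.0012,0.1147,0,0,0,1],[0.1653,-0.0012,0.1147,0,0,0,1]],
  ],
)

```text
time: 5.9
tool_pos: [0.5406, 0.0312, 0.1488]
tcp_rot: [3.085, -0.593, -0.003]
wrist_force: [0.2, 0.2, -1.0]
width: 0.39
grip_force: 30.5
```

```bash
python3 - <<'E'
from h import *
print(rel((0.5411,0.0304,0.130),down(np.radians(-111.8))),bot.read_state()["wrist_force"])
E
```

```text
(array([0.0013, 0.001 , 0.0314]), array([0.0002, 0.0006, 0.0002])) [ 0.17794582  0.15522987 -0.97586767]
```

>>> play_rows(
  commands=[
    [[0.0005,0,0.005,0,0,0,1],[0.0005,0,0.012,0,0,0,1],[0.0005,0,0.019,0,0,0,1],[0.0005,0,0.022,0,0,0,1],[0.0005,0,0.025,0,0,0,1],[0.0005,0,0.028,0,0,0,1],[0.0005,0,0.0295,0,0,0,1],[0.0005,0,0.0295,0,0,0,1]],
  ],
)

```text
time: 6.7
tool_pos: [0.541, 0.0299, 0.1317]
tcp_rot: [3.085, -0.596, -0.0]
wrist_force: [-0.7, -0.2, -0.5]
width: 0.387
grip_force: 30.5
```

>>> play_rows(
  commands=[
    [[0,0,0.0015,0,0,0,1],[0,0,0.003,0,0,0,1],[0,0,0.003,0,0,0,1]],
  ],
)

```text
time: 7.0
tool_pos: [0.541, 0.03, 0.1299]
tcp_rot: [3.085, -0.595, -0.0]
wrist_force: [0.8, 0.3, -0.4]
width: 0.387
grip_force: 30.5
```

>>> play_rows(
  commands=[
    [[0,0,0.0017,0,0,0,1],[0,0,0.0033,0,0,0,1],[0,0,0.0033,0,0,0,1]],
  ],
)

```text
time: 7.3
tool_pos: [0.5411, 0.0299, 0.128]
tcp_rot: [3.085, -0.595, -0.0]
wrist_force: [0.4, -1.0, -0.9]
width: 0.383
grip_force: 30.6
```

>>> play_rows(
  commands=[
    [[0,0,0.0017,0,0,0,1],[0,0,0.0025,0,0,0,1],[0,0,0.0025,0,0,0,1]],
  ],
)

```text
time: 7.6
tool_pos: [0.5413, 0.03, 0.1272]
tcp_rot: [-3.085, 0.595, -0.001]
wrist_force: [-1.6, -0.5, 5.7]
width: 0.394
grip_force: 31.2
```

```bash
python3 - <<'E'
from h import *
p=bot.camera_params("wrist");im=bot.read_camera("wrist");s=bot.read_state();print(s["tool_pos"],s["wrist_force"])
np.savez("w5.npz",**{k:np.array(v) for k,v in p.items()});cv2.imwrite("pics/w5.png",im)
cv2.imwrite("pics/w5c.png",cv2.resize(im[60:280,220:420],None,fx=2.7,fy=2.7,interpolation=cv2.INTER_CUBIC))
E
```

```text
[0.54128046 0.02998969 0.12713249] [-0.98497293 -0.5291942   5.1273623 ]
```

View pics/w5c.png

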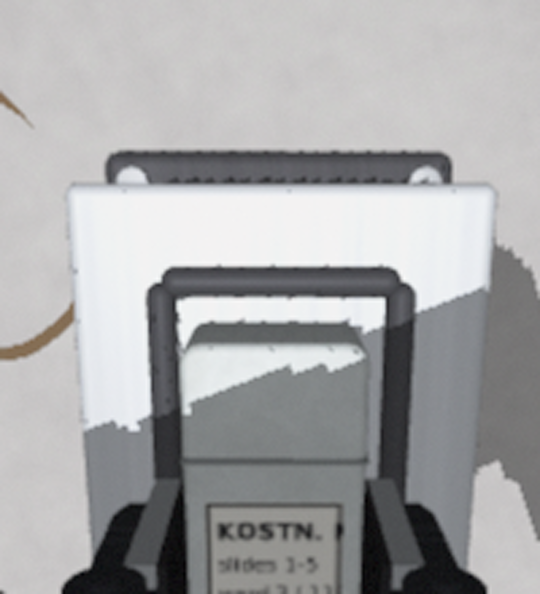

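The mailer's underside sits inside the frame bars, with roughly 5 mm of gap ahead and 2–4 mm at the sides. I'll release it and go up.

>>> play_rows(
  commands=[
    [[0,0,0,0,0,0,0.1],[0,0,0,0,0,0,-0.3],[0,0,0,0,0,0,-1],[0,0,0,0,0,0,-1],[0,0,-0.02,0,0,0,-1],[0,0,-0.08,0,0,0,-1],[0,0,-0.16,0,0,0,-1],[0,0,-0.16,0,0,0,-1]],
  ],
)

```text
time: 8.45
tool_pos: [0.546, 0.03, 0.2314]
tcp_rot: [-3.082, 0.595, -0.022]
wrist_force: [1.2, 0.5, 2.2]
width: 0.998
grip_force: 0.0
```

```bash
python3 - <<'E'
from h import *
p=bot.camera_params("wrist");im=bot.read_camera("wrist");s=bot.read_state();print(s["tool_pos"],s["wrist_force"])
np.savez("w6.npz",**{k:np.array(v) for k,v in p.items()});cv2.imwrite("pics/w6.png",im)
cv2.imwrite("pics/w6c.png",cv2.resize(im[60:320,220:420],None,fx=2.3,fy=2.3,interpolation=cv2.INTER_CUBIC))
# cover viewing pose: hover so cover (0.4905,-0.2978) sits beneath, tool y at -114.4
x=np.array([-np.sin(np.radians(-114.4)),np.cos(np.radians(-114.4))])
print(rel((0.4905,-0.2978,0.26),down(np.radians(-114.4))))
E
```

```text
[0.54444643 0.02999674 0.22833259] [-0.21277406  0.13265961 -0.3762201 ]
(array([ 0.1204,  0.5403, -0.0538]), array([-0.0013, -0.003 ,  0.0142]))
```

View pics/w6c.png

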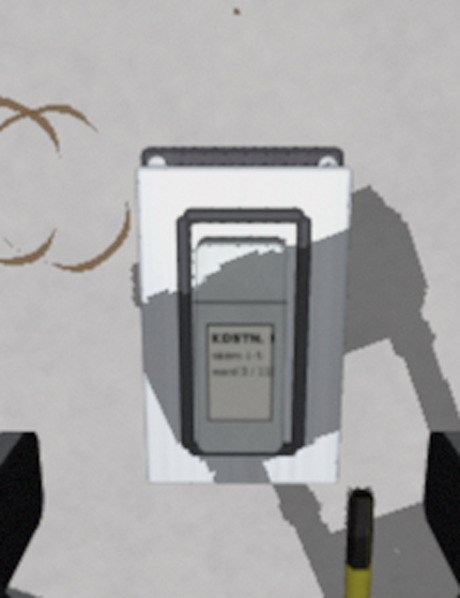

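The mailer lies flat inside the frame. Now for the cover.

>>> play_rows(
  commands=[
    [[0.012,0.054,-0.0538,0,0,0.0142,-1],[0.12,0.54,-0.0538,0,0,0.0142,-1],[0.12,0.54,-0.0538,0,0,0.0142,-1],[0.12,0.54,-0.0538,0,0,0.0142,-1],[0.12,0.54,-0.0538,0,0,0.0142,-1],[0.12,0.54,-0.0538,0,0,0.0142,-1],[0.12,0.54,-0.0538,0,0,0.0142,-1],[0.12,0.54,-0.0538,0,0,0.0142,-1]],
  ],
)

```text
time: 9.3
tool_pos: [0.4855, -0.3027, 0.2541]
tcp_rot: [3.067, -0.673, -0.002]
wrist_force: [-0.1, 0.1, 0.3]
width: 1.001
grip_force: 0.0
```

```bash
python3 - <<'E'
from h import *
p=load("w6.npz");im=cv2.imread("pics/w6.png");g=cv2.cvtColor(im,cv2.COLOR_BGR2GRAY)
m=cv2.inRange(g,0,92); roi=np.zeros_like(m); roi[145:262,292:358]=255; m&=roi
cs=cv2.findContours(m,0,1)[0]; P=np.vstack([c for c in cs if cv2.contourArea(c)>10]); print(cv2.boundingRect(P))
for z in (.092,.0965): 
  Q=np.array([onplane(p,u,v,z)[:2]*1000 for u,v in cv2.convexHull(P).reshape(-1,2)],np.float32); print(cv2.minAreaRect(Q))
print(rel((0.4905,-0.2978,0.26),down(np.radians(-114.4))))
E
```

```text
(297, 151, 58, 107)
((537.4299926757812, 31.495773315429688), (53.93410873413086, 105.39959716796875), 68.13509368896484)
((538.68505859375, 31.043485641479492), (52.993106842041016, 103.56066131591797), 68.13507080078125)
(array([ 0.0041, -0.0109, -0.0098]), array([ 0.0007,  0.0002, -0.0019]))
```

```bash
python3 - <<'E'
from h import *
p=load("w6.npz");im=cv2.imread("pics/w6.png");g=cv2.cvtColor(im,cv2.COLOR_BGR2GRAY)
for r in(180,190,205,225,240): print(r,g[r,290:362].tolist())
E
```

```text
180 [232, 235, 235, 234, 234, 235, 206, 108, 76, 87, 88, 76, 66, 110, 164, 199, 224, 223, 203, 164, 125, 123, 125, 127, 124, 126, 125, 125, 125, 125, 125, 126, 127, 127, 126, 126, 125, 126, 126, 126, 125, 126, 125, 123, 126, 128, 127, 126, 125, 125, 126, 125, 126, 118, 121, 133, 132, 120, 85, 43, 46, 49, 49, 45, 72, 113, 132, 131, 131, 134, 134, 132]
190 [126, 129, 129, 127, 129, 129, 114, 76, 44, 48, 48, 46, 44, 82, 102, 94, 104, 107, 106, 105, 106, 107, 108, 108, 108, 108, 109, 108, 110, 109, 109, 108, 109, 106, 109, 107, 108, 108, 109, 111, 109, 106, 108, 108, 109, 109, 109, 108, 108, 110, 110, 111, 108, 99, 110, 130, 132, 112, 67, 43, 46, 45, 47, 43, 95, 131, 129, 131, 131, 132, 133, 134]
205 [125, 126, 129, 128, 128, 129, 126, 97, 42, 46, 45, 48, 38, 70, 100, 110, 122, 127, 127, 107, 105, 128, 106, 91, 102, 114, 113, 87, 86, 95, 110, 100, 85, 94, 104, 103, 85, 88, 97, 93, 104, 109, 106, 131, 141, 141, 140, 114, 68, 95, 126, 128, 121, 110, 119, 131, 130, 106, 52, 44, 44, 49, 46, 63, 106, 130, 130, 129, 131, 130, 132, 132]
225 [126, 126, 128, 128, 130, 127, 128, 108, 62, 47, 46, 46, 47, 55, 94, 115, 119, 125, 125, 110, 104, 131, 141, 140, 141, 141, 142, 141, 143, 141, 141, 140, 141, 142, 142, 141, 141, 140, 141, 140, 141, 140, 141, 142, 141, 142, 140, 119, 100, 117, 126, 124, 120, 118, 129, 130, 115, 75, 43, 46, 49, 46, 44, 92, 130, 129, 128, 129, 130, 132, 132, 131]
240 [210, 166, 124, 127, 129, 128, 127, 117, 80, 44, 47, 46, 46, 45, 96, 121, 118, 124, 125, 116, 104, 122, 140, 141, 140, 140, 139, 141, 139, 140, 139, 141, 140, 141, 140, 138, 140, 140, 138, 140, 140, 140, 139, 141, 142, 141, 134, 111, 102, 124, 126, 122, 116, 118, 131, 131, 103, 51, 43, 48, 47, 48, 62, 105, 128, 126, 128, 129, 130, 131, 131, 130]
```

>>> play_rows(
  commands=[
    [[0.004,-0.011,-0.0098,0,0,-0.002,-1],[0.004,-0.011,-0.0098,0,0,-0.002,-1],[0.004,-0.011,-0.0098,0,0,-0.002,-1]],
  ],
)

```text
time: 9.6
tool_pos: [0.4929, -0.2909, 0.261]
tcp_rot: [-3.073, 0.651, -0.0]
wrist_force: [-0.4, -0.4, -0.0]
width: 0.999
grip_force: 0.0
```

```bash
python3 - <<'E'
from h import *
p=bot.camera_params("wrist");s=bot.read_state();im=bot.read_camera("wrist");print(s["tool_pos"],s["joint_vel"].round(3))
np.savez("w7.npz",**{k:np.array(v) for k,v in p.items()});cv2.imwrite("pics/w7.png",im)
hsv=cv2.cvtColor(im,cv2.COLOR_BGR2HSV)
m=cv2.inRange(hsv,(5,150,60),(18,255,255))
r=blob(im,p,m,proj(p,(.4905,-.2978,.052)),.052);print(r[:3])
print(cv2.approxPolyDP((r[3]*1000).astype(np.float32).reshape(-1,1,2),4,True).reshape(-1,2).round(1))
u=proj(p,(.4905,-.2978,.076)).astype(int);print(u)
cv2.imwrite("pics/w7c.png",cv2.resize(im[max(0,u[1]-110):u[1]+110,u[0]-100:u[0]+100],None,fx=2.5,fy=2.5,interpolation=cv2.INTER_CUBIC))
E
```

```text
[ 0.49286573 -0.29092235  0.26097222] [ 0.002 -0.003  0.008 -0.003 -0.003 -0.001]
(array([ 0.49083347, -0.2973811 ]), (112.93057250976562, 90.11503601074219), 156.17943572998047)
[[ 553.5 -292.5]
 [ 517.  -276.9]
 [ 521.1 -262. ]
 [ 495.1 -252.2]
 [ 488.6 -263.7]
 [ 451.1 -247.7]
 [ 427.6 -300.9]
 [ 464.5 -318.5]
 [ 459.8 -332. ]
 [ 485.2 -343.2]
 [ 491.9 -330.8]
 [ 529.4 -347.2]]
[329 184]
```

View pics/w7c.png

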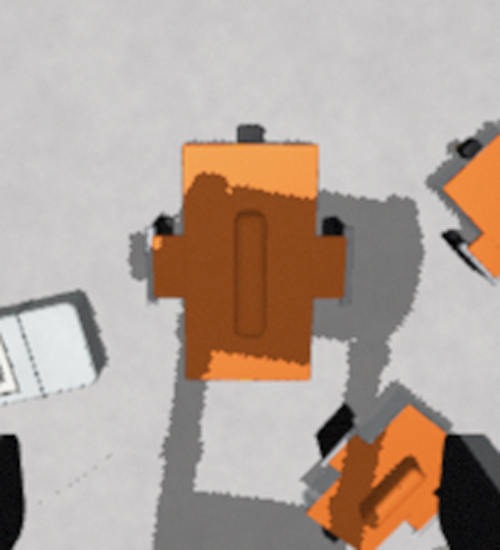

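The largest cover is centred in the crop at (250,262), with its interlock block at the far end (250,133). The two small covers clear the fingers.

```bash
python3 - <<'E'
from h import *
print(rel((0.4906,-0.2973,0.081),down(np.radians(-113.9))))
E
```

```text
(array([0.001 , 0.0112, 0.2998]), array([-0., -0., -0.]))
```

>>> play_rows(
  commands=[
    [[0.001,0.0112,0.06,0,0,0,-1],[0.001,0.0112,0.14,0,0,0,-1],[0.001,0.0112,0.21,0,0,0,-1],[0.001,0.0112,0.26,0,0,0,-1],[0.001,0.0112,0.29,0,0,0,-1],[0.001,0.0112,0.3,0,0,0,-0.5],[0.001,0.0112,0.3,0,0,0,0],[0.001,0.0112,0.3,0,0,0,0.3]],
  ],
  force=70,
)

```text
time: 10.45
tool_pos: [0.4912, -0.299, 0.0821]
tcp_rot: [3.072, -0.653, 0.003]
wrist_force: [-0.9, 0.2, 0.0]
width: 0.515
grip_force: 0.0
```

>>> play_rows(
  commands=[
    [[0,0,0,0,0,0,0.5],[0,0,0,0,0,0,0.7],[0,0,0,0,0,0,1],[0,0,0,0,0,0,1],[0,0,0,0,0,0,1]],
  ],
)

```text
time: 10.95
tool_pos: [0.4913, -0.2997, 0.0826]
tcp_rot: [3.072, -0.655, 0.005]
wrist_force: [-0.4, 0.4, 5.7]
width: 0.146
grip_force: 69.2
```

>>> play_rows(
  commands=[
    [[0,0,-0.02,0,0,0,1],[0,0,-0.08,0,0,0,1],[0,0,-0.16,0,0,0,1],[0,0,-0.24,0,0,0,1],[0,0,-0.28,0,0,0,1],[0,0,-0.28,0,0,0,1],[0,0,-0.28,0,0,0,1]],
  ],
)

```text
time: 11.65
tool_pos: [0.4897, -0.2988, 0.2488]
tcp_rot: [3.073, -0.655, 0.0]
wrist_force: [0.6, 0.7, -2.5]
width: 0.147
grip_force: 68.5
```

```bash
python3 - <<'E'
from h import *
p=bot.camera_params("wrist");s=bot.read_state();im=bot.read_camera("wrist");print(s["tool_pos"],s["joint_vel"].round(3),s["wrist_force"],s["torque"])
np.savez("w8.npz",**{k:np.array(v) for k,v in p.items()});cv2.imwrite("pics/w8.png",im)
Rt=R.from_rotvec(s["tcp_rot"])
hsv=cv2.cvtColor(im,cv2.COLOR_BGR2HSV); m=cv2.inRange(hsv,(5,150,60),(18,255,255))
r=blob(im,p,m,(321,230),s["tool_pos"][2]-.03);print(r[:3])
P=np.c_[r[3],np.full(len(r[3]),s["tool_pos"][2]-.03)]; T=Rt.inv().apply(P-s["tool_pos"])[:,:2]*1000
print(cv2.approxPolyDP(T.astype(np.float32).reshape(-1,1,2),4,True).reshape(-1,2).round(1))
yaw=np.degrees(np.arctan2(*Rt.as_matrix()[:2,1][::-1]));print(yaw)
E
```

```text
[ 0.48967616 -0.29878151  0.2487615 ] [-0.     0.032  0.047  0.001 -0.002 -0.   ] [ 0.60023529  0.71413353 -2.51459196] [ 0.02114615 -0.02597179 -0.02617503]
(array([ 0.48903107, -0.29689722]), (112.38685607910156, 89.94759368896484), 156.0325164794922)
[[ 54.8 -31. ]
 [ 14.6 -32.1]
 [ 12.2 -46.3]
 [-15.4 -46. ]
 [-19.3 -31.6]
 [ -2.5 -23.9]
 [  6.8  -9.9]
 [-57.6 -14. ]
 [-57.5  11.2]
 [  6.2   6.4]
 [ -2.4  20.9]
 [-22.6  31.2]
 [-24.6  40.3]
 [ 12.3  43.3]
 [ 14.7  29.2]
 [ 54.4  28.5]]
-114.05376057089684
```

View pics/w8.png

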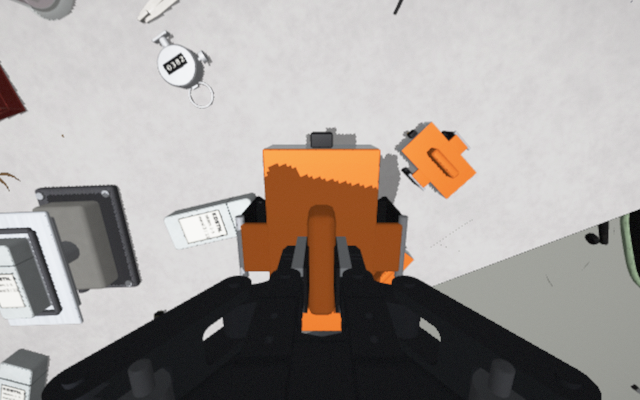

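The cover is held straight. By camera its centre is 1.4 mm to tool −y and about 1.5 mm back. I'll take one more frame measurement with the cover in hand.

```bash
python3 - <<'E'
from h import *
print(rel((0.4196,0.0775,0.27),down(np.radians(-111.85))))
E
```

```text
(array([-0.3609, -0.5248, -0.0369]), array([-0.0002,  0.0009, -0.0123]))
```

>>> play_rows(
  commands=[
    [[-0.01,-0.015,-0.02,0,0,0,1],[-0.03,-0.044,-0.037,0,0,0,1],[-0.065,-0.095,-0.037,0,0,-0.003,1],[-0.105,-0.153,-0.037,0,0,-0.006,1],[-0.145,-0.211,-0.037,0,0,-0.009,1],[-0.185,-0.269,-0.037,0,0,-0.012,1],[-0.225,-0.327,-0.037,0,0,-0.0123,1],[-0.265,-0.385,-0.037,0,0,-0.0123,1]],
  ],
)

```text
time: 12.5
tool_pos: [0.4371, -0.0211, 0.2697]
tcp_rot: [-3.084, 0.595, 0.005]
wrist_force: [0.6, 0.5, -2.3]
width: 0.145
grip_force: 68.5
```

```bash
python3 - <<'E'
from h import *
print(rel((0.4196,0.0775,0.27),down(np.radians(-111.85))))
E
```

```text
(array([-0.0882, -0.1417, -0.0003]), array([ 0.0001,  0.001 , -0.    ]))
```

>>> play_rows(
  commands=[
    [[-0.035,-0.056,0,0,0,0,1],[-0.066,-0.106,0,0,0,0,1],[-0.0882,-0.1417,0,0,0,0,1],[-0.0882,-0.1417,0,0,0,0,1],[-0.0882,-0.1417,0,0,0,0,1],[-0.0882,-0.1417,0,0,0,0,1]],
  ],
)

```text
time: 13.1
tool_pos: [0.421, 0.075, 0.2703]
tcp_rot: [3.084, -0.595, -0.002]
wrist_force: [-0.1, -0.6, -2.1]
width: 0.143
grip_force: 68.7
```

```bash
python3 - <<'E'
from h import *
p=bot.camera_params("wrist");s=bot.read_state();im=bot.read_camera("wrist");print(s["tool_pos"],s["joint_vel"].round(3),s["wrist_force"])
np.savez("w9.npz",**{k:np.array(v) for k,v in p.items()});cv2.imwrite("pics/w9.png",im)
Rt=R.from_rotvec(s["tcp_rot"]); print("yaw",np.degrees(np.arctan2(*Rt.as_matrix()[:2,1][::-1])))
hsv=cv2.cvtColor(im,cv2.COLOR_BGR2HSV);g=cv2.cvtColor(im,cv2.COLOR_BGR2GRAY)
c0=proj(p,(.5394,.0311,.0975)); cs=[proj(p,np.r_[np.array([.5394,.0311])+R.from_euler("z",-21.8,degrees=True).as_matrix()[:2,:2]@np.array(o),.0975]) for o in((.06,.034),(.06,-.034),(-.06,-.034),(-.06,.034))]
print(c0,np.round(cs))
roi=np.zeros_like(g); cv2.fillPoly(roi,[np.int32(np.round(cs))],255)
for th in(80,95):
  m=cv2.inRange(g,0,th)&roi
  P=np.vstack([c for c in cv2.findContours(m,0,1)[0] if cv2.contourArea(c)>15])
  print(cv2.boundingRect(P))
  for z in(.0925,.0975,):
    Q=np.array([onplane(p,u,v,z)[:2]*1000 for u,v in cv2.convexHull(P).reshape(-1,2)],np.float32); print(th,z,cv2.minAreaRect(Q))
zt=s["tool_pos"][2]-.03
m=cv2.inRange(hsv,(5,150,60),(18,255,255)); r=blob(im,p,m,(321,230),zt)
T=Rt.inv().apply(np.c_[r[3],np.full(len(r[3]),zt)]-s["tool_pos"])[:,:2]*1000
print(cv2.approxPolyDP(T.astype(np.float32).reshape(-1,1,2),4,True).reshape(-1,2).round(1).tolist(), r[2])
E
```

```text
[0.42100314 0.07497245 0.27032176] [-0.017  0.001 -0.005 -0.    -0.001  0.001] [-0.14432376 -0.55571187 -2.09420467]
yaw -111.84509661799171
[319.09520488  56.20858165] [[280. -20.]
 [358. -19.]
 [353. 123.]
 [285. 123.]]Traceback (most recent call last):
  File "<stdin>", line 11, in <module>
    return _nx.concatenate(arrs, 0, dtype=dtype, casting=casting)
           ~~~~~~~~~~~~~~~^^^^^^^^^^^^^^^^^^^^^^^^^^^^^^^^^^^^^^^
ValueError: need at least one array to concatenate
```

```bash
python3 - <<'E'
from h import *
p=load("w9.npz");im=cv2.imread("pics/w9.png");s=bot.read_state();Rt=R.from_rotvec(s["tcp_rot"])
hsv=cv2.cvtColor(im,cv2.COLOR_BGR2HSV);g=cv2.cvtColor(im,cv2.COLOR_BGR2GRAY)
print(g[30,275:365].tolist());print(g[80,275:365].tolist());print(g[0:140:2,319].tolist())
roi=np.zeros_like(g); cv2.fillPoly(roi,[np.array([[280,0],[358,0],[353,123],[285,123]])],255)
m=cv2.inRange(g,0,120)&roi
P=np.vstack([c for c in cv2.findContours(m,0,1)[0] if cv2.contourArea(c)>5]);print(cv2.boundingRect(P))
for z in(.0925,.0975):
    Q=np.array([onplane(p,u,v,z)[:2]*1000 for u,v in cv2.convexHull(P).reshape(-1,2)],np.float32); print(z,cv2.minAreaRect(Q))
zt=.2403; m=cv2.inRange(hsv,(5,150,60),(18,255,255)); r=blob(im,p,m,(321,230),zt)
T=Rt.inv().apply(np.c_[r[3],np.full(len(r[3]),zt)]-np.array([.4210,.0750,.2703]))[:,:2]*1000
print(cv2.approxPolyDP(T.astype(np.float32).reshape(-1,1,2),4,True).reshape(-1,2).round(1).tolist(), r[2])
E
```

```text
[224, 239, 245, 244, 244, 245, 246, 246, 246, 246, 247, 247, 246, 247, 247, 217, 76, 86, 97, 94, 79, 99, 167, 198, 220, 241, 240, 240, 240, 239, 240, 241, 242, 241, 242, 241, 241, 240, 240, 241, 241, 240, 239, 239, 239, 239, 239, 239, 239, 238, 238, 240, 240, 240, 241, 240, 240, 240, 241, 240, 239, 228, 178, 210, 247, 247, 227, 130, 80, 91, 98, 91, 77, 187, 244, 247, 246, 246, 246, 247, 246, 246, 247, 246, 246, 246, 246, 240, 225, 196]
[201, 199, 226, 243, 248, 248, 248, 248, 248, 248, 248, 248, 248, 248, 248, 248, 225, 109, 87, 102, 102, 82, 82, 158, 219, 239, 247, 247, 228, 220, 248, 248, 248, 248, 248, 248, 248, 248, 248, 248, 248, 248, 248, 248, 248, 248, 248, 248, 248, 248, 248, 248, 247, 248, 248, 245, 224, 226, 247, 247, 238, 186, 201, 246, 248, 231, 138, 80, 94, 101, 90, 94, 207, 248, 248, 248, 248, 248, 248, 248, 248, 248, 248, 248, 248, 245, 232, 199, 193, 214]
[240, 240, 240, 239, 240, 239, 240, 240, 241, 239, 238, 238, 238, 165, 205, 239, 240, 240, 219, 198, 247, 221, 207, 228, 247, 247, 247, 247, 247, 248, 226, 225, 247, 248, 248, 247, 247, 247, 248, 248, 248, 248, 248, 
[... 299 characters left out ...]
2.183494567871094, 96.8711166381836), 68.23292541503906)
[[54.79999923706055, -31.100000381469727], [15.199999809265137, -32.099998474121094], [12.199999809265137, -46.29999923706055], [-15.399999618530273, -46.0], [-19.299999237060547, -31.600000381469727], [-2.5, -23.899999618530273], [6.800000190734863, -10.0], [-56.900001525878906, -13.899999618530273], [-57.599998474121094, 11.199999809265137], [6.300000190734863, 6.400000095367432], [-2.4000000953674316, 20.899999618530273], [-18.600000381469727, 28.700000762939453], [-15.199999809265137, 43.20000076293945], [12.399999618530273, 43.29999923706055], [14.699999809265137, 29.100000381469727], [54.400001525878906, 28.5]] 158.22731018066406
```

```bash
python3 - <<'E'
from h import *
print(rel((0.5406,0.0290,0.27),down(np.radians(-111.82))))
E
```

```text
(array([ 0.213 , -0.0034,  0.0006]), array([ 0.0002,  0.0003, -0.0004]))
```

>>> play_rows(
  commands=[
    [[0.03,-0.001,0,0,0,0,1],[0.09,-0.002,0,0,0,0,1],[0.15,-0.003,0,0,0,0,1],[0.2,-0.0034,0.02,0,0,0,1],[0.213,-0.0034,0.06,0,0,0,1],[0.213,-0.0034,0.1,0,0,0,1],[0.213,-0.0034,0.13,0,0,0,1],[0.213,-0.0034,0.13,0,0,0,1]],
  ],
)

```text
time: 13.95
tool_pos: [0.5385, 0.0284, 0.1891]
tcp_rot: [3.082, -0.598, -0.012]
wrist_force: [-0.4, 0.3, -1.3]
width: 0.148
grip_force: 68.7
```

>>> play_rows(
  commands=[
    [[0,0,0,0,0,0,1],[0,0,0,0,0,0,1]],
  ],
)

```text
time: 14.15
tool_pos: [0.5419, 0.0293, 0.1944]
tcp_rot: [-3.084, 0.596, -0.004]
wrist_force: [0.7, -0.7, -1.2]
width: 0.142
grip_force: 68.7
```

```bash
python3 - <<'E'
from h import *
print(rel((0.5406,0.0290,0.181),down(np.radians(-111.82))),bot.read_state()["wrist_force"],bot.read_state()["torque"])
E
```

```text
(array([-0.0018,  0.0013,  0.0224]), array([-0.0003, -0.0007, -0.0003])) [ 0.67861879 -0.67497139 -1.17578484] [ 0.02412168 -0.02827603  0.02095865]
```

>>> play_rows(
  commands=[
    [[0,0,0.01,0,0,0,1],[0,0,0.015,0,0,0,1],[0,0,0.015,0,0,0,1],[0,0,0.015,0,0,0,1]],
  ],
)

```text
time: 14.55
tool_pos: [0.5408, 0.0299, 0.184]
tcp_rot: [3.085, -0.595, -0.0]
wrist_force: [-0.0, 0.1, -1.7]
width: 0.145
grip_force: 68.7
```

>>> play_rows(
  commands=[
    [[0,0,0,0,0,0,1],[0,0,0,0,0,0,1],[0,0,0,0,0,0,1]],
  ],
)

```text
time: 14.85
tool_pos: [0.541, 0.0298, 0.1841]
tcp_rot: [-3.085, 0.595, -0.0]
wrist_force: [-0.3, -0.5, -2.5]
width: 0.147
grip_force: 68.7
```

```bash
python3 - <<'E'
from h import *
s=bot.read_state();print(rel((0.5406,0.0290,0.181),down(np.radians(-111.82))),s["tool_pos"],s["wrist_force"],s["torque"])
E
```

```text
(array([-0.0001,  0.0015,  0.0051]), array([-0.    , -0.0001, -0.0001])) [0.54096049 0.02981997 0.1840821 ] [-0.30696315 -0.54117416 -2.53362256] [-0.02817117  0.01817129  0.00607454]
```

>>> play_rows(
  commands=[
    [[0,0.0015,0.002,0,0,0,1],[0,0.0015,0.005,0,0,0,1],[0,0.0015,0.007,0,0,0,1],[0,0.0015,0.0085,0,0,0,1],[0,0.0015,0.01,0,0,0,1],[0,0.0015,0.01,0,0,0,1]],
  ],
)

```text
time: 15.45
tool_pos: [0.5404, 0.029, 0.1777]
tcp_rot: [3.085, -0.595, -0.001]
wrist_force: [0.4, -0.1, -1.9]
width: 0.144
grip_force: 68.7
```

>>> play_rows(
  commands=[
    [[0,0,0.0017,0,0,0,1],[0,0,0.0033,0,0,0,1],[0,0,0.0033,0,0,0,1]],
  ],
)

```text
time: 15.75
tool_pos: [0.5404, 0.0289, 0.1758]
tcp_rot: [3.085, -0.595, -0.0]
wrist_force: [0.0, -0.6, -0.7]
width: 0.146
grip_force: 68.7
```

>>> play_rows(
  commands=[
    [[0,0,0.0017,0,0,0,1],[0,0,0.0033,0,0,0,1],[0,0,0.0033,0,0,0,1]],
  ],
)

```text
time: 16.05
tool_pos: [0.5404, 0.0289, 0.1738]
tcp_rot: [3.085, -0.595, -0.001]
wrist_force: [0.0, -0.8, -2.2]
width: 0.144
grip_force: 68.7
```

>>> play_rows(
  commands=[
    [[0,0,0.0017,0,0,0,1],[0,0,0.0033,0,0,0,1],[0,0,0.0033,0,0,0,1]],
  ],
)

```text
time: 16.35
tool_pos: [0.5404, 0.0289, 0.1718]
tcp_rot: [3.085, -0.595, -0.0]
wrist_force: [0.1, -0.2, -1.7]
width: 0.147
grip_force: 68.7
```

>>> play_rows(
  commands=[
    [[0,0,0.0017,0,0,0,1],[0,0,0.0033,0,0,0,1],[0,0,0.0033,0,0,0,1]],
  ],
)

```text
time: 16.65
tool_pos: [0.5404, 0.0289, 0.1698]
tcp_rot: [3.085, -0.595, -0.001]
wrist_force: [-0.8, -0.6, -2.1]
width: 0.147
grip_force: 68.7
```

>>> play_rows(
  commands=[
    [[0,0,0.0017,0,0,0,1],[0,0,0.0017,0,0,0,1]],
  ],
)

```text
time: 16.85
tool_pos: [0.5407, 0.0289, 0.1693]
tcp_rot: [3.085, -0.595, 0.0]
wrist_force: [-1.0, -0.2, 0.1]
width: 0.143
grip_force: 69.0
```

>>> play_rows(
  commands=[
    [[0,0,0.0017,0,0,0,1],[0,0,0.0017,0,0,0,1]],
  ],
)

```text
time: 17.05
tool_pos: [0.541, 0.0289, 0.1685]
tcp_rot: [-3.085, 0.595, -0.002]
wrist_force: [-0.3, 0.5, 1.6]
width: 0.149
grip_force: 69.2
```

>>> play_rows(
  commands=[
    [[0,0,0.0017,0,0,0,1],[0,0,0.0017,0,0,0,1]],
  ],
)

```text
time: 17.25
tool_pos: [0.5411, 0.0289, 0.1675]
tcp_rot: [-3.085, 0.595, -0.002]
wrist_force: [-0.4, -0.6, 3.4]
width: 0.146
grip_force: 69.4
```

>>> play_rows(
  commands=[
    [[0,0,0.0017,0,0,0,1],[0,0,0.0017,0,0,0,1]],
  ],
)

```text
time: 17.45
tool_pos: [0.5411, 0.0289, 0.1664]
tcp_rot: [-3.085, 0.595, -0.002]
wrist_force: [0.3, -0.7, 3.7]
width: 0.146
grip_force: 69.5
```

>>> play_rows(
  commands=[
    [[0,0,0.0017,0,0,0,1],[0,0,0.0017,0,0,0,1]],
  ],
)

```text
time: 17.65
tool_pos: [0.5411, 0.0289, 0.1654]
tcp_rot: [-3.085, 0.595, -0.002]
wrist_force: [0.2, -0.1, 5.1]
width: 0.146
grip_force: 69.7
```

>>> play_rows(
  commands=[
    [[0,0,0.0017,0,0,0,1],[0,0,0.0017,0,0,0,1]],
  ],
)

```text
time: 17.85
tool_pos: [0.5412, 0.0289, 0.1646]
tcp_rot: [-3.085, 0.595, -0.002]
wrist_force: [-0.7, -0.8, 6.2]
width: 0.15
grip_force: 69.9
```

```bash
python3 - <<'E'
from h import *
s=bot.read_state();print(s["tool_pos"],s["wrist_force"],s["torque"])
E
```

```text
[0.54116111 0.0289095  0.16459336] [-0.66857592 -0.75655159  6.18001016] [-0.16231246  0.10075761  0.02252122]
```

>>> play_rows(
  commands=[
    [[0,0.0013,0,0,0,0,1],[0,0.0013,0,0,0,0,1],[0,0.0013,0,0,0,0,1]],
  ],
)

```text
time: 18.15
tool_pos: [0.541, 0.0284, 0.1647]
tcp_rot: [-3.084, 0.595, -0.002]
wrist_force: [0.7, -0.1, 6.0]
width: 0.147
grip_force: 69.8
```

```bash
python3 - <<'E'
from h import *
s=bot.read_state();print(s["tool_pos"],s["wrist_force"],s["torque"])
E
```

```text
[0.54095349 0.02836781 0.16469671] [ 0.7009128  -0.10404743  6.03343801] [ 0.00674497  0.00192145 -0.01412274]
```

The moment vanished, so the clips now press evenly. I'll continue down.

>>> play_rows(
  commands=[
    [[0,0,0.0017,0,0,0,1],[0,0,0.0017,0,0,0,1]],
  ],
)

```text
time: 18.35
tool_pos: [0.5411, 0.0284, 0.1639]
tcp_rot: [-3.084, 0.595, -0.003]
wrist_force: [-0.3, 0.4, 7.4]
width: 0.146
grip_force: 69.9
```

>>> play_rows(
  commands=[
    [[0,0,0.0017,0,0,0,1],[0,0,0.0017,0,0,0,1]],
  ],
)

```text
time: 18.55
tool_pos: [0.5408, 0.0284, 0.1622]
tcp_rot: [-3.084, 0.595, -0.002]
wrist_force: [1.4, -0.8, 1.8]
width: 0.148
grip_force: 69.2
```

>>> play_rows(
  commands=[
    [[0,0,0.0017,0,0,0,1],[0,0,0.0017,0,0,0,1]],
  ],
)

```text
time: 18.75
tool_pos: [0.5393, 0.0284, 0.1592]
tcp_rot: [3.085, -0.595, -0.003]
wrist_force: [1.2, 0.4, -7.2]
width: 0.143
grip_force: 68.2
```

```bash
python3 - <<'E'
from h import *
s=bot.read_state();print(s["tool_pos"],s["wrist_force"],s["torque"])
E
```

```text
[0.53926474 0.02837359 0.15919135] [ 1.24651555  0.42759991 -7.1781498 ] [ 0.07076328 -0.33832391  0.00462081]
```

>>> play_rows(
  commands=[
    [[0,0,0,0,0,0,1],[0,0,0,0,0,0,1],[0,0,0,0,0,0,1]],
  ],
)

```text
time: 19.05
tool_pos: [0.5387, 0.0282, 0.1586]
tcp_rot: [3.084, -0.595, -0.006]
wrist_force: [2.3, 1.5, -14.3]
width: 0.143
grip_force: 68.2
```

```bash
python3 - <<'E'
from h import *
s=bot.read_state();print(s["tool_pos"],s["wrist_force"],s["torque"])
E
```

```text
[0.53868141 0.02818061 0.1586215 ] [  2.25266341   1.49694131 -14.34434529] [-0.10086182 -0.48798286  0.01824164]
```

>>> play_rows(
  commands=[
    [[0,0,0.0017,0,0,0,1],[0,0,0.0033,0,0,0,1],[0,0,0.0033,0,0,0,1]],
  ],
)

```text
time: 19.35
tool_pos: [0.5392, 0.0281, 0.1585]
tcp_rot: [3.084, -0.595, -0.004]
wrist_force: [-1.9, -0.3, -8.5]
width: 0.146
grip_force: 69.0
```

```bash
python3 - <<'E'
from h import *
s=bot.read_state();print(s["tool_pos"],s["wrist_force"],s["torque"])
E
```

```text
[0.53923091 0.02809574 0.15847411] [-1.8751485  -0.33270855 -8.45961193] [-0.2241611   0.38657328  0.02871206]
```

>>> play_rows(
  commands=[
    [[0,0,0.0017,0,0,0,1],[0,0,0.0025,0,0,0,1],[0,0,0.0025,0,0,0,1]],
  ],
)

```text
time: 19.65
tool_pos: [0.541, 0.0282, 0.1583]
tcp_rot: [-3.084, 0.595, -0.003]
wrist_force: [-1.4, -0.9, -4.6]
width: 0.146
grip_force: 69.7
```

```bash
python3 - <<'E'
from h import *
s=bot.read_state();print(s["tool_pos"],s["wrist_force"],s["torque"],s["q"],s["joint_torque"])
E
```

```text
[0.54100823 0.02820128 0.15825956] [-1.41589062 -0.94289432 -4.59281438] [-0.12913032  0.16111814 -0.01952549] [6.08267120e-03 9.53195971e-02 1.99134098e+00 3.56687898e-05
 1.05303539e+00 1.95808315e+00] [ 1.97280538e-01 -4.11106324e+01 -3.59325135e+01  1.55690163e-01
 -2.81488923e-01 -5.72496734e-03]
```

>>> play_rows(
  commands=[
    [[0,0,0.0017,0,0,0,1],[0,0,0.0025,0,0,0,1],[0,0,0.0025,0,0,0,1]],
  ],
)

```text
time: 19.95
tool_pos: [0.5415, 0.0283, 0.157]
tcp_rot: [-3.084, 0.595, -0.005]
wrist_force: [-0.1, -0.3, 0.1]
width: 0.145
grip_force: 70.2
```

>>> play_rows(
  commands=[
    [[0,0,0.0017,0,0,0,1],[0,0,0.0025,0,0,0,1],[0,0,0.0025,0,0,0,1]],
  ],
)

```text
time: 20.25
tool_pos: [0.5415, 0.0283, 0.1556]
tcp_rot: [-3.084, 0.595, -0.004]
wrist_force: [1.4, 1.1, 4.7]
width: 0.145
grip_force: 70.8
```

```bash
python3 - <<'E'
from h import *
s=bot.read_state();print(s["tool_pos"],s["wrist_force"],s["torque"])
E
```

```text
[0.54148872 0.02830385 0.15561239] [1.41577052 1.07772579 4.65612222] [-0.01840967 -0.2069964  -0.00995031]
```

>>> play_rows(
  commands=[
    [[0,0,0.0017,0,0,0,1],[0,0,0.0034,0,0,0,1],[0,0,0.0034,0,0,0,1]],
  ],
)

```text
time: 20.55
tool_pos: [0.5415, 0.0283, 0.1541]
tcp_rot: [-3.084, 0.595, -0.005]
wrist_force: [-1.0, 1.2, 8.9]
width: 0.145
grip_force: 71.5
```

>>> play_rows(
  commands=[
    [[0,0,-0.0017,0,0,0,1],[0,0,-0.0034,0,0,0,1],[0,0,-0.0055,0,0,0,1],[0,0,-0.0055,0,0,0,1]],
  ],
)

```text
time: 20.95
tool_pos: [0.541, 0.0282, 0.1562]
tcp_rot: [-3.084, 0.595, -0.003]
wrist_force: [1.9, 1.1, 3.9]
width: 0.146
grip_force: 70.7
```

```bash
python3 - <<'E'
from h import *
s=bot.read_state();print(s["tool_pos"],s["wrist_force"],s["torque"])
E
```

```text
[0.54095903 0.02823008 0.15617509] [1.92980214 1.08570293 3.91208654] [-0.02791272 -0.38418316  0.0214531 ]
```

Back off to about zero force and check with a light pull before releasing.

>>> play_rows(
  commands=[
    [[0,0,-0.0017,0,0,0,1],[0,0,-0.0033,0,0,0,1],[0,0,-0.0033,0,0,0,1]],
  ],
)

```text
time: 21.25
tool_pos: [0.5395, 0.0282, 0.1569]
tcp_rot: [3.084, -0.595, -0.003]
wrist_force: [-0.1, 0.2, 0.8]
width: 0.142
grip_force: 70.4
```

>>> play_rows(
  commands=[
    [[0,0,-0.0017,0,0,0,1],[0,0,-0.0025,0,0,0,1],[0,0,-0.0025,0,0,0,1]],
  ],
)

```text
time: 21.55
tool_pos: [0.5392, 0.0282, 0.1582]
tcp_rot: [3.084, -0.595, -0.004]
wrist_force: [-0.8, -0.4, -2.7]
width: 0.146
grip_force: 69.8
```

```bash
python3 - <<'E'
from h import *
s=bot.read_state();print(s["tool_pos"],s["wrist_force"],s["torque"])
E
```

```text
[0.53920474 0.02821561 0.1581916 ] [-0.759552   -0.42037922 -2.72805169] [-0.04018163  0.04605159 -0.04924372]
```

>>> play_rows(
  commands=[
    [[0,0,0,0,0,0,0.5],[0,0,0,0,0,0,0],[0,0,0,0,0,0,-0.5],[0,0,0,0,0,0,-1],[0,0,0,0,0,0,-1],[0,0,-0.03,0,0,0,-1],[0,0,-0.1,0,0,0,-1],[0,0,-0.17,0,0,0,-1]],
  ],
)

```text
time: 22.35
tool_pos: [0.5393, 0.0282, 0.2611]
tcp_rot: [3.084, -0.595, -0.005]
wrist_force: [1.4, -0.0, 0.6]
width: 1.002
grip_force: 0.0
```

>>> play_rows(
  commands=[
    [[0,0,0,0,0,0,-1],[0,0,0,0,0,0,-1],[0,0,0,0,0,0,-1]],
  ],
)

```text
time: 22.65
tool_pos: [0.5394, 0.0282, 0.2599]
tcp_rot: [3.084, -0.595, -0.003]
wrist_force: [-1.5, 0.2, -0.6]
width: 1.006
grip_force: 0.0
```

```bash
python3 - <<'E'
from h import *
p=bot.camera_params("wrist");s=bot.read_state();im=bot.read_camera("wrist");print(s["tool_pos"],s["wrist_force"])
cv2.imwrite("pics/w10.png",im);hsv=cv2.cvtColor(im,cv2.COLOR_BGR2HSV); m=cv2.inRange(hsv,(5,150,60),(18,255,255))
for z in(.12,.126,.132):
  r=blob(im,p,m,proj(p,(.541,.029,.126)),z); print(z,r[:3])
print(cv2.approxPolyDP((r[3]*1000).astype(np.float32).reshape(-1,1,2),5,True).reshape(-1,2).round(1).tolist())
# scene: triangulate orange
L=[]
for n,b in(("scene",(300,150,365,200)),("side",(290,165,350,210))):
  q=bot.camera_params(n);i=bot.read_camera(n);cv2.imwrite(f"pics/{n}9.png",i);mm=cv2.inRange(cv2.cvtColor(i,cv2.COLOR_BGR2HSV),(5,150,60),(18,255,255));k=np.zeros_like(mm);k[b[1]:b[3],b[0]:b[2]]=255
  ys,xs=np.nonzero(mm&k);print(n,len(xs),xs.mean(),ys.mean(),xs.min(),xs.max(),ys.min(),ys.max(),"pred",proj(q,(.541,.0285,.126)),proj(q,(.541,.0285,.15)))
  d=cv2.absdiff(i,cv2.imread(f"pics/{n}0.png")).max(2)
  for nm,X in(("tally",(.675,-.217,.01)),("timer",(.733,.208,.01))):
    u=proj(q,X).astype(int); print(nm,(d[u[1]-14:u[1]+14,u[0]-18:u[0]+18]>40).sum())
E
```

```text
[0.53943415 0.02820056 0.25987256] [-1.4641545   0.15383592 -0.56441489]
0.12 (array([0.53642944, 0.03068518]), (116.13977813720703, 92.430419921875), 158.2268524169922)
0.126 (array([0.53802148, 0.03005824]), (113.4314956665039, 90.27501678466797), 158.22679901123047)
0.132 (array([0.53961346, 0.02943126]), (110.72314453125, 88.11964416503906), 158.2265853881836)
[[601.0999755859375, 36.29999923706055], [564.0, 51.599998474121094], [567.5999755859375, 65.5999984741211], [542.9000244140625, 74.9000015258789], [535.7000122070312, 62.0], [499.8999938964844, 76.5], [478.20001220703125, 22.200000762939453], [515.0999755859375, 7.800000190734863], [510.8999938964844, -5.400000095367432], [537.2000122070312, -15.399999618530273], [543.0999755859375, -3.299999952316284], [579.5999755859375, -17.399999618530273]]
scene 624 330.76121794871796 177.18589743589743 309 352 164 195 pred [330.57791516 176.61164144] [330.68935984 169.23121274]
tally 0
timer 0
side 326 323.67791411042947 183.8957055214724 307 340 177 193 pred [324.12145224 183.90129617] [324.18247952 178.04431181]
tally 0
timer 0
```

The cover sits level: its top is about 0.126 m up, which matches fully home, and it is square to the plate. It held against an upward pull, and the tally counter and timer are unmoved. I'm handing in.

```bash
python3 -c "
from workcell import bot
print(bot.finish_job())"
```

```text
the job is handed in; nothing more can be done
None
```

The job is handed in at about 23 s: the mailer lies flat in the frame and the cover is clipped on and released. It held an upward pull that read 14 N, the highest wrist force in my readings, and the tally counter and timer are unmoved; I viewed 11 pictures, one over the limit of 10.

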